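# Lock the inner knob of a dual-zone hotplate

## Task

The portable hotplate is finished with, so lock its inner knob without shifting the outer ring round it or disturbing anything else. The mark for the lock has worn off, so find it by feel: turn the inner knob clockwise while pressing it gently down until it sinks into its slot, then turn it back anticlockwise, still pressing gently, until it sinks the rest of the way home, and let go. Never force it.

Things in the scene. Friction and masses are not known exactly. Their poses are not given: they have to be found in the camera images.
- hotplate: White portable hotplate, 150 x 240 x 58 mm, fixed to the worktop. Origin: centre of its underside; z up, y along its long side. The round plate (64 mm radius, top at z = 64 mm) is centred at y = +46 mm and carries a small pan; the upright double knob stands on the flat deck (z = 58 mm) at x = 0, y = -78 mm.
- inner_knob: Black inner knob: round skirt (39 mm diameter, top 22 mm above the origin) with an upright bar grip, 34 mm long, 11 mm thick, 22 to 56 mm above the origin. Origin: on its axis, level with the deck when the knob is up (as it starts); it goes down with the knob. Its axes stay parallel to the hotplate's. It has no spring: 3 N of friction hold it at any height; 5 to 8 N press it.
- knob_axis (a point): Fixed point of the hotplate where the knobs' vertical axis meets the deck. Below it the inner knob has a lug, 18 mm off the axis, on a hidden slotted plate. Off the slot the knob gives only 1 to 2 mm; in the slot 11.5 mm; at home 15.5 mm. Pressing with 25 N, or turning with 0.4 N m against a stop, loads the lug with about 25 N: more counts as forcing it.
- knob_top (a point): Centre of the top of the inner knob's bar grip, on the axis: 114 mm over the worktop when up, about 98.5 mm when home. Turns with the knob: its x axis lies along the 34 mm length of the bar, its y axis across the 11 mm thickness.
- inner_turn (a joint): Angle of the inner knob, rad, clockwise from above; at 0 the bar lies along the hotplate's x. The slot begins 0.2 to 1.4 rad clockwise of the start (hidden, differs each time) and is about 0.16 wide; unpressed the knob passes over it. In the slot, its clockwise edge is a stop; turned back, the last 4 mm drop comes 0.35 to 0.75 rad anticlockwise of where the slot begins, with a stop at 0.75.
- ring_tab (a point): Top of the small upright tab (10 x 6 mm, top 20 mm above the deck) of the steel outer ring, 39 mm from the axis. The ring (80 mm diameter, 47 mm hole, top 13 mm above the deck) surrounds the inner knob, stays at its height and turns at the lightest touch (0.008 N m). It must stay as it is set, the tab within 3 mm.
- small_pan: Small steel butter warmer, 62 mm wide, 58 mm high, standing loose on the round plate, its handle pointing away from the knob. Origin: below the middle of its whole length of 158 mm, which runs along its y; the bowl is at the -y end. To be left alone.
- spice_jar: Glass spice jar, 41 mm diameter, 109 mm high, loose on the worktop in front of the sink, to the right of the hotplate. Origin: centre of its underside. To be left alone.
- lemon: Lemon, about 72 x 57 x 58 mm, loose on the worktop in front of the sink. Origin: centre of its underside. To be left alone.

How it is judged:
On the way:
1. the inner knob has sunk into its slot (at least 9 mm down) (z of inner_knob in the frame of hotplate below 0.049 m), for 0.1 s.
At the end, for the whole second after the job is handed in: The inner knob is home (at least 13.5 mm below its raised position, which it can only reach through slot and turn back) and at rest, and the outer ring's tab is within 3 mm of where it began (z of inner_knob in the frame of hotplate below 0.0445 m and distance of ring_tab from where it was at the start of the episode below 0.003 m and linear speed of inner_knob below 0.01 m/s); the robot touches nothing.
It fails at once if the outer ring is turned (its tab moves more than 3 mm) (distance of ring_tab from where it was at the start of the episode above 0.003 m).
It fails at once if the knob is forced (its lug bears on the mechanism with more than 25 N) (contact force between inner_knob and hotplate above 25 N).
It fails at once if the pan, the spice jar or the lemon is disturbed (moved more than 15 mm) (distance of any of small_pan, spice_jar, lemon from where it was at the start of the episode above 0.015 m).
It also fails if it takes over 48 s, if anything falls off the work surface, if the arm or the gripper's body presses on something with over 40 N, if the wrist force passes 120 N, or if a joint passes its speed limit or range.

## Robot

A 6-joint arm with a two-finger parallel gripper is mounted at the origin on a cart in front of the work surface, level with it; the furniture and walls round the work are solid. World frame = base frame: x ahead of the robot, y to its left, z up, the work surface at z = 0. Lengths are in m, angles in rad, forces in N, time in s.
With the tool pointing down it reaches from about 0.35 to 0.975 m from the base axis. Payload 4.9 kg.
Tool frame: the origin (TCP) lies at the very end of the fingers, on their centre line; the grasp point (between the pads) lies 19 mm behind it (manip.hold_point_z is the distance from the TCP to the grasp point, in m); z points along the fingers, y is the direction in which the jaws open and shut (so a half turn about z gives the same grasp; the last joint's range is limited). The gripper opens to 85 mm and grips with 20 to 120 N. Pads are 22 mm wide; open, the fingers measure 114 mm over their backs; the gripper's body (76 mm by 85 mm) begins 54 mm behind the grasp point. The pads swing forward as they close: fully open they stand 13 mm farther back than shut.
Start: joints at [-1.399, 0.053, 1.613, -0, 1.476, -0.119], TCP at [0.179, -0.599, 0.231] pointing down, gripper open.
Joint ranges: [-3.01, 3.01], [-1.01, 2.22], [0.06, 2.58], [-1.02, 4.17], [0.09, 2.62], [-3.14, 3.14]. Speed limits (rad/s): [2.57, 2.57, 3.14, 3.14, 3.14, 3.14].

## Interface

Orientations are given as a unit quaternion [w, x, y, z].
In Python, from plant import manip gives the robot as it stands. The module is installed in compiled form; this text tells all that it offers.
- The arm moves only by the shell command python3 -m creep 'ROWS'. ROWS is JSON, a list of rows, each a list of 7 numbers: the turn, a rotation vector about the tool's x, y, z in degrees, then the shift along the tool's x, y, z in m, then the opening, from 0 (shut) to 1 (fully open). In form: [[ax, ay, az, tx, ty, tz, jaw], ...]. A call has 1 to 20 rows; each row shifts and turns the commanded pose from where the row before left it, along the tool's axes as they then stand; what a row does not reach is not made up. A row lasts 1/12 s, in which the tool goes at most 41.7 mm and 7.16 degrees, less where a joint would pass 70% of its speed; a pose out of reach is approached as far as the arm can. A call is refused whole if a number of a shift passes 0.0417 or a number of a turn 7.16, either way. A call with a gripper value outside its range is refused whole. The fingers move at their own pace and stop on an object; the grip force is fixed at half the most. Time passes only in rows, so rows that do not move let the fingers close. It gives the time, the measured TCP pose, the force and the opening at its end, in the units of the state.
- manip.state(): the state, without advancing time (a new reading comes with each control period).
- manip.grab_frame(name): name is "scene" or "top" or "wrist"; returns the picture (400x640x3 uint8, blue, green, red); there is no depth.
- manip.get_calibration(name): a dict with "fx", "fy", "cx", "cy" (pixels), "xyz" and "attitude" of the camera in the world. Camera axes: x right, y down, z forward; pixel columns grow to the right and rows downward; lengths in m; the calibration is good to about 2 mm. A picture is of the moment at which its call begins: read the wrist's pose just before it. get_calibration takes no time and is no camera call; for the wrist camera it gives the pose at the moment of the call.
- manip.job_done(): hands the job in, once; it reports no verdict.
Trained networks look in the newest picture that a camera, given by its name, has taken for a name from the list of things; names that differ only in an ending like _2 or _b are one class to them, and where a whole thing is asked for, a point or a joint stands for the part that bears it (a point fixed in the world has none). Each returns a list of dicts, best first, with "confidence" (0 to 1); they miss things now and then, are a little off and sometimes report something else, mostly with a low value. They report only what shows in the picture. A call takes as long as a camera call.
- manip.cut_out(target, camera): "pixels" (400x640 bool, what is visible of it) and "rect" ([left, top, right, bottom] in pixels, round what is visible of it).
The state is a dict: "time": time; "joint_pos": joint angles; "joint_vel": joint speeds; "joint_efforts": joint torques, N m; "tool_pos": TCP position; "tool_rot": TCP orientation; "contact_force": force on the tool from outside, world axes, zero at the start; "ft_torque": the same for the moment, N m; "gripper_width": opening from 0.0 (shut) to 1.0 (fully open).
Only numpy, scipy, OpenCV 4.12 (cv2) and the standard library are available. Lean on these libraries where they do the work, as an engineer would, in place of code of your own. Each camera call takes 0.05 s, during which the arm holds its last target.

## Working session

There is one attempt and no reset: what is moved stays moved. The work goes in short steps, Python scripts to look and compute and a shell command to move; the robot and the scene stay as the last step left them, time stands still between calls to the robot, and variables do not carry over. Pictures are saved under pics/ and viewed, and the job is handed in when it is done.

```bash
mkdir -p pics; ls
python3 - <<'E'
from plant import manip
import cv2,json
s=manip.state();print(s)
for n in("scene","top","wrist"):
    c=manip.get_calibration(n);print(n,c)
    cv2.imwrite(f"pics/{n}0.png",manip.grab_frame(n))
print(manip.hold_point_z)
E
```

```text
pics
{'time': 0.0, 'joint_pos': array([-1.39901450e+00,  5.33622463e-02,  1.61431894e+00, -1.36761672e-05,
        1.47599791e+00, -1.18999229e-01]), 'joint_vel': array([ 0.00066158,  0.00090597,  0.00020924,  0.00130043, -0.00044329,
        0.00125641]), 'joint_efforts': array([ 3.01898886e-03, -3.93681550e+01, -3.70175028e+01, -1.55943695e-05,
        7.03983824e-03,  4.92098096e-06]), 'tool_pos': array([ 0.17907596, -0.59813466,  0.23004478]), 'tool_rot': array([-1.04267627e-03,  9.89448768e-01,  1.44879419e-01, -3.43330465e-05]), 'contact_force': array([-0.43295939,  0.93885547, -0.13882279]), 'ft_torque': array([-0.01969827, -0.09686668, -0.00199188]), 'gripper_width': 0.9987759012476328}
scene {'fx': 441.31890689182546, 'fy': 441.31890689182546, 'cx': 317.83272217272827, 'cy': 204.85443494099422, 'xyz': array([-0.09008335,  0.82519841,  0.9767863 ]), 'attitude': array([ 0.14763718, -0.33757354,  0.860265  , -0.35240815])}
top {'fx': 489.53880836840625, 'fy': 489.53880836840625, 'cx': 322.5201259207144, 'cy': 202.33978553679364, 'xyz': array([0.32353108, 0.20027343, 1.25489698]), 'attitude': array([ 0.06217306, -0.70134357,  0.70737074, -0.06227633])}
wrist {'fx': 336.64650682774544, 'fy': 336.64650682774544, 'cx': 311.0190612703062, 'cy': 204.75157236727958, 'xyz': array([ 0.256627  , -0.57441487,  0.37295345]), 'attitude': array([ 0.12724989,  0.79216725, -0.58918274, -0.09561492])}
0.0187
```

View pics/scene0.png

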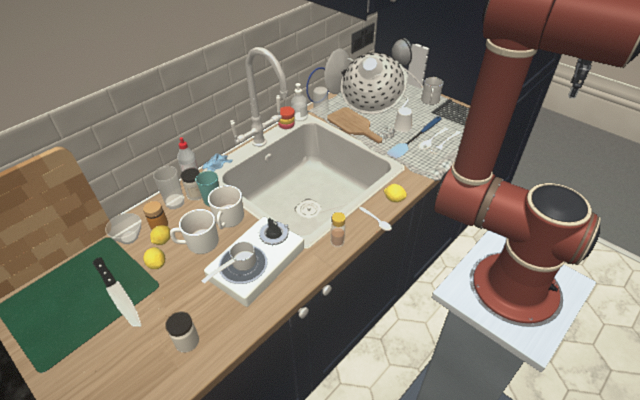

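View pics/top0.png

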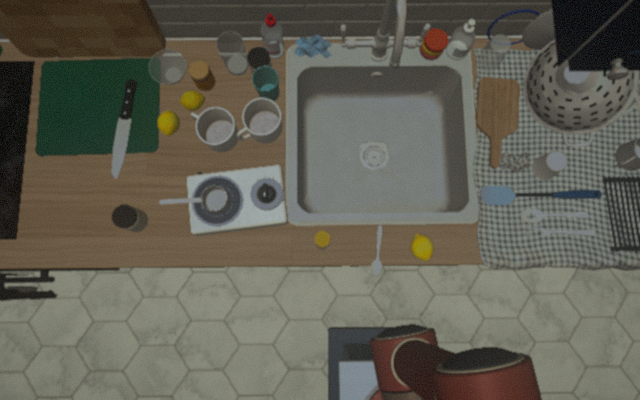

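View pics/wrist0.png

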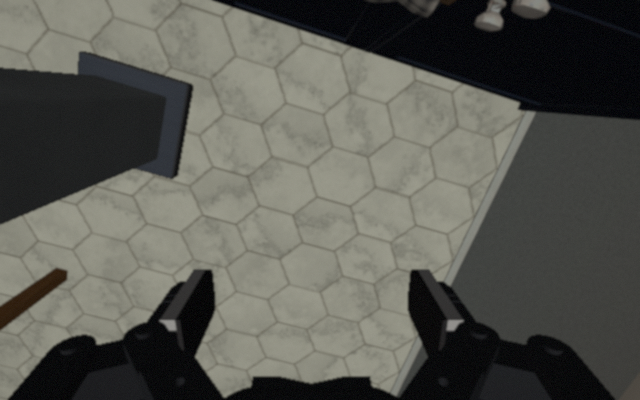

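Top view: hotplate at about (237,198) with the double knob at (267,193). Spice jar at (322,239), lemon at (422,247). Scene view: knob at (273,230).

```bash
cat > h.py <<'E'
from plant import manip
import numpy as np, cv2
from scipy.spatial.transform import Rotation as R
def rot(q): return R.from_quat([q[1],q[2],q[3],q[0]])
def ray(c,u,v):
    d=np.array([(u-c["cx"])/c["fx"],(v-c["cy"])/c["fy"],1.0]); d=rot(c["attitude"]).apply(d); return c["xyz"],d/np.linalg.norm(d)
def atz(c,u,v,z):
    o,d=ray(c,u,v); return o+d*(z-o[2])/d[2]
def proj(c,P):
    p=rot(c["attitude"]).inv().apply(np.atleast_2d(P)-c["xyz"]); return np.c_[c["fx"]*p[:,0]/p[:,2]+c["cx"],c["fy"]*p[:,1]/p[:,2]+c["cy"]]
def tri(obs):
    A=np.zeros((3,3));b=np.zeros(3)
    for c,u,v in obs:
        o,d=ray(c,u,v);M=np.eye(3)-np.outer(d,d);A+=M;b+=M@o
    return np.linalg.solve(A,b)
E
python3 - <<'E'
from h import *
cs={n:manip.get_calibration(n) for n in("scene","top")}
for n in cs:
    im=cv2.imread(f"pics/{n}0.png")
    for t in("hotplate","inner_knob","ring_tab","spice_jar","small_pan","lemon"):
        for r in manip.cut_out(t,n)[:1]:
            m=r["pixels"];v,u=np.nonzero(m);print(n,t,round(r["confidence"],2),r["rect"],u.mean().round(1),v.mean().round(1))
    x=(240,195) if n=="scene" else (170,155)
    cv2.imwrite(f"pics/{n}0c.png",cv2.resize(im[x[1]:x[1]+100,x[0]:x[0]+130],None,fx=6,fy=6,interpolation=cv2.INTER_CUBIC))
# knob top centre rough
c=cs["top"]
print(atz(c,267,193,0.114))
E
```

```text
scene hotplate 0.83 [206.1, 215.5, 304.8, 299.5] 257.8 259.7
scene inner_knob 0.63 [267.2, 216.0, 281.2, 236.4] 272.4 229.2
scene ring_tab 0.57 [257.6, 222.7, 286.6, 242.1] 274.1 234.1
scene spice_jar 0.9 [328.1, 210.8, 346.0, 244.4] 337.2 228.0
scene small_pan 0.96 [202.5, 242.1, 256.0, 282.8] 238.1 257.6
scene lemon 0.71 [383.0, 180.7, 402.6, 203.5] 394.4 192.3
top hotplate 0.79 [186.1, 164.6, 286.3, 236.8] 239.6 200.3
top inner_knob 0.79 [260.3, 187.2, 273.8, 202.6] 266.6 193.9
top ring_tab 0.89 [253.4, 179.0, 284.0, 211.8] 267.0 193.8
top spice_jar 0.56 [313.7, 231.4, 332.4, 249.8] 321.6 240.0
top small_pan 0.79 [163.6, 185.7, 231.1, 210.1] 205.7 199.7
top lemon 0.76 [406.1, 232.2, 434.3, 262.9] 421.6 247.1
[0.55036175 0.33092458 0.114     ]
```

View pics/top0c.png

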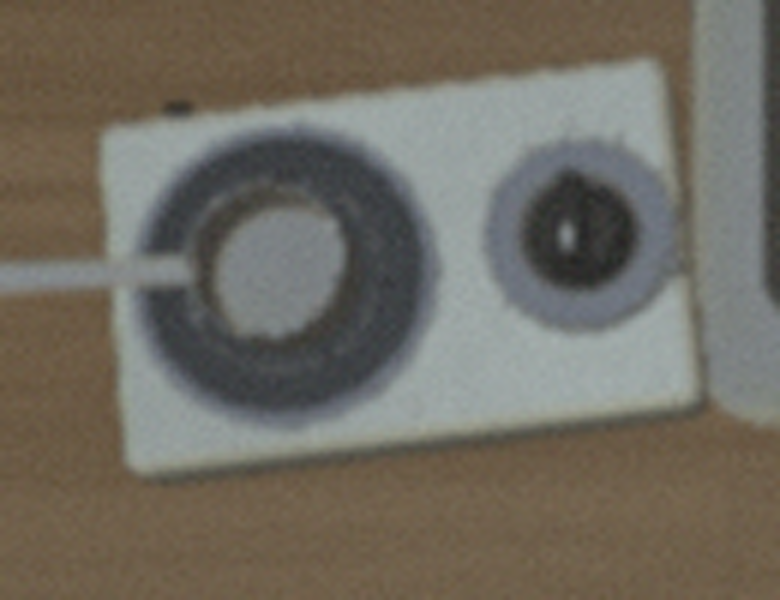

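View pics/scene0c.png

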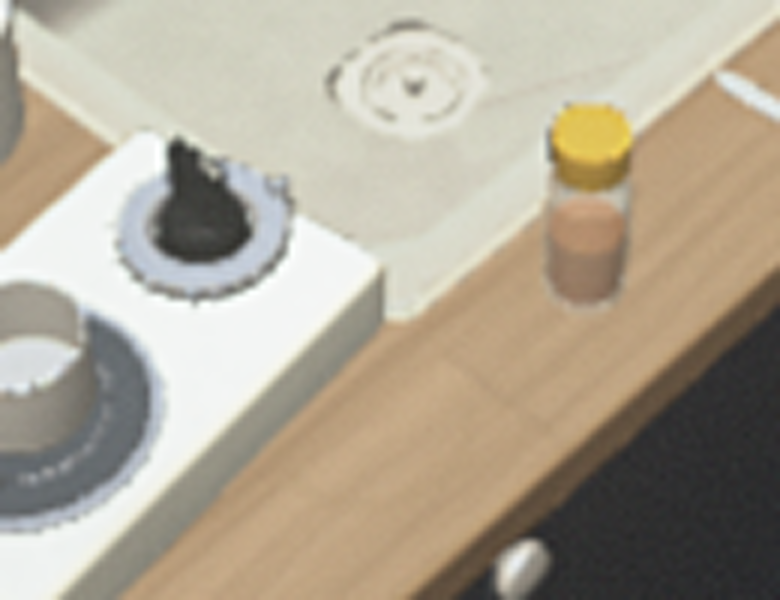

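```bash
python3 - <<'E'
from h import *
c=manip.get_calibration("wrist");s=manip.state()
T=rot(s["tool_rot"]);print(T.inv().apply(c["xyz"]-s["tool_pos"]));print((T.inv()*rot(c["attitude"])).as_matrix().round(3))
cs={n:manip.get_calibration(n) for n in("scene","top")}
for t,z in(("ring",.071),):
    print(atz(cs["scene"],272.4,232.5,z),atz(cs["top"],267.5,194,z))
print(atz(cs["top"],322,239,.109),atz(cs["top"],385,30,.3))
E
python3 -m creep '[[0,0,-3.7,0.041,0,0,0.4],[0,0,-3.7,0.041,0,0,0.4],[0,0,-3.7,0.041,0,0,0.4],[0,0,-3.7,0.041,0,0,0.4],[0,0,-3.7,0.041,0,0,0.4],[0,0,-3.7,0.041,0,0,0.4],[0,0,-3.7,0.041,0,0,0.4],[0,0,-3.7,0.041,0,0,0.4],[0,0,-3.7,0.041,0,0,0.4],[0,0,-3.7,0.041,0,0,0.4],[0,0,-3.7,0.041,0,0,0.4],[0,0,-3.7,0.041,0,0,0.4],[0,0,-3.7,0.041,0,0,0.4],[0,0,-3.7,0.041,0,0,0.4],[0,0,-3.7,0.041,0,0,0.4],[0,0,-3.7,0.041,0,0,0.4],[0,0,-3.7,0.041,0,0,0.4],[0,0,-3.7,0.041,0,0,0.4],[0,0,-3.7,0.041,0,0,0.4],[0,0,-3.7,0.041,0,0,0.4]]'
```

```text
[ 0.08110399 -0.0008108  -0.14275227]
[[ 0.001 -0.949 -0.314]
 [ 1.     0.001  0.001]
 [-0.    -0.314  0.949]]
[0.55803511 0.33846332 0.071     ] [0.55638858 0.33458811 0.071     ]
[0.44022652 0.20119433 0.109     ] [0.86241224 0.06420431 0.3       ]
time: 2.42
tool_pos: [0.652, 0.004, 0.2314]
tool_rot: [0.0, 0.702, 0.712, 0.0]
contact_force: [0.2, -0.6, -0.2]
gripper_width: 0.4
```

```bash
python3 -m creep '[[0,0,-3.7,0.041,0,0,0.4],[0,0,-3.7,0.041,0,0,0.4],[0,0,-3.7,0.041,0,0,0.4],[0,0,-3.7,0.041,0,0,0.4],[0,0,-3.7,0.041,0,0,0.4],[0,0,-3.7,0.03,0,0,0.4],[0,0,0,0,0,0,0.4],[0,0,0,0,0,0,0.4]]'
cat > look.py <<'E'
from h import *
import sys,pickle
k=sys.argv[1]
s=manip.state();c=manip.get_calibration("wrist");im=manip.grab_frame("wrist")
cv2.imwrite(f"pics/w{k}.png",im);pickle.dump((s,c),open(f"pics/w{k}.pkl","wb"))
print(s["tool_pos"],s["joint_pos"].round(3),s["time"])
for t in sys.argv[2:]:
    for r in manip.cut_out(t,"wrist")[:1]:
        v,u=np.nonzero(r["pixels"]);print(t,r["confidence"],r["rect"],u.mean(),v.mean());np.save(f"pics/w{k}_{t}.npy",r["pixels"])
E
python3 look.py 1 inner_knob ring_tab hotplate
```

```text
time: 3.08
tool_pos: [0.6127, 0.234, 0.2313]
tool_rot: [0.0, 0.552, 0.834, -0.0]
contact_force: [0.6, -0.1, -0.3]
gripper_width: 0.401
[0.61265772 0.23398779 0.23130236] [ 0.252  0.124  1.537 -0.     1.481 -0.15 ] 3.0833
inner_knob 0.69 [274.0, 22.0, 325.6, 77.3] 297.8710918710919 48.98460798460798
ring_tab 0.89 [252.0, 0.0, 348.4, 102.3] 298.39629134008794 48.23991588606385
hotplate 0.9 [208.4, 0.0, 407.1, 122.9] 306.7286155574277 49.9821398483572
```

View pics/w1.png

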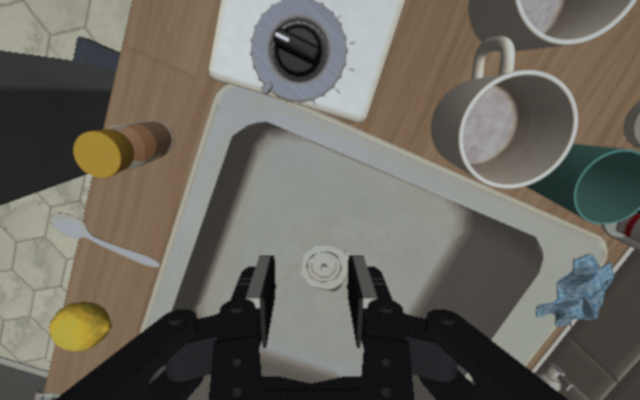

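Wrist view: inner knob at (299,48) with a white pointer on the bar, ring tab near (268,90), pan out of the picture. Going nearer.

```bash
python3 -m creep '[[0,0,0,0.03,-0.006,0,0.4],[0,0,0,0.03,-0.006,0,0.4],[0,0,0,0,0,0,0.4],[0,0,0,0,0,0,0.4]]'
python3 look.py 2 inner_knob ring_tab hotplate
python3 -c "
import cv2
im=cv2.imread('pics/w2.png');cv2.imwrite('pics/w2c.png',cv2.resize(im[50:250,200:440],None,fx=3.2,fy=3,interpolation=cv2.INTER_CUBIC) if 0 else cv2.resize(im[60:240,200:440],None,fx=3.3,fy=3.3,interpolation=cv2.INTER_CUBIC))"
```

```text
time: 3.62
tool_pos: [0.5789, 0.2828, 0.2314]
tool_rot: [0.0, 0.553, 0.833, -0.0]
contact_force: [0.1, -0.2, 0.7]
gripper_width: 0.396
[0.57888063 0.28279598 0.2313583 ] [ 0.339  0.097  1.566 -0.     1.478 -0.06 ] 3.6167
inner_knob 0.92 [290.9, 102.2, 338.8, 144.5] 313.18357187305537 122.70690728064717
ring_tab 0.66 [270.3, 70.1, 358.5, 169.7] 312.99977668602054 120.27422956677088
hotplate 0.6 [225.9, 0.6, 440.8, 181.2] 327.27014286228365 80.63687070423549
```

View pics/w2c.png

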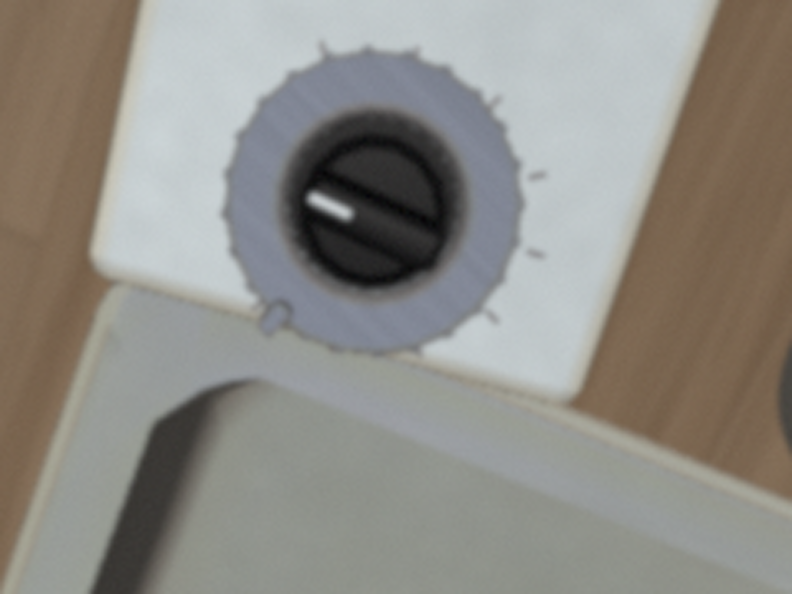

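Run:
```python
from h import *
import pickle
s,c=pickle.load(open("pics/w2.pkl","rb"))
f=lambda x,y,z:atz(c,200+x/3.3-.35,60+y/3.3-.35,z)
print("skirt",f(373,212,.080),"ring",f(374,201,.071),"tab",f(276,312,.078))
for a,b in(((310,198),(352,216)),((315,172),(440,222)),((300,215),(425,268))):
    p,q=f(*a,.114),f(*b,.114);print("bar",p,q,np.degrees(np.arctan2(*(q-p)[1::-1])),np.linalg.norm(q-p))
T=rot(s["tool_rot"]).as_matrix();print(T.round(3))
# hotplate mask corner edges
m=np.load("pics/w2_hotplate.npy").astype(np.uint8)
E=[((140,10),(95,245)),((715,10),(585,385))]
for a,b in E:
    p,q=f(*a,.058),f(*b,.058);print(np.degrees(np.arctan2(*(p-q)[1::-1])))
p,q=f(110,278,.058),f(560,400,.058);print(np.degrees(np.arctan2(*(q-p)[1::-1])))
```

```text
skirt [0.55860149 0.3356839  0.08      ] ring [0.55807093 0.3377224  0.071     ] tab [0.544975  0.3013977 0.078    ]
bar [0.54289973 0.33556243 0.114     ] [0.55324735 0.33559046 0.114     ] 0.1552100886701095 0.010347664668437203
bar [0.5418027  0.34129983 0.114     ] [0.57233767 0.34220084 0.114     ] 1.6901547502984684 0.030548256286484828
bar [0.54220776 0.33116714 0.114     ] [0.57339604 0.33130584 0.114     ] 0.25479620585769164 0.031188590548083164
[[-0.389  0.921  0.   ]
 [ 0.921  0.389 -0.   ]
 [-0.     0.    -1.   ]]
97.70985929576248
97.45260672146456
7.54006353160264
```

```bash
python3 -m creep '[[0,0,-6.8,0,0,0,0.4],[0,0,-6.8,0,0,0,0.4],[0,0,-6.8,0,0,0,0.4],[0,0,-6.8,0,0,0,0.4],[0,0,-6.8,0,0,0,0.4],[0,0,-6.8,0,0,0,0.4],[0,0,-6.8,0,0,0,0.4],[0,0,-6.8,0,0,0,0.4],[0,0,-6.8,0,0,0,0.4],[0,0,-6.6,0,0,0,0.4],[0,0,0,0.01,0.027,0.02,0.4],[0,0,0,0.01,0.027,0.02,0.4],[0,0,0,0,0,0,0.4],[0,0,0,0,0,0,0.4]]'
python3 look.py 3 inner_knob ring_tab
python3 -c "
import cv2
im=cv2.imread('pics/w3.png');cv2.imwrite('pics/w3c.png',cv2.resize(im[120:300,200:440],None,fx=3.3,fy=3.3,interpolation=cv2.INTER_CUBIC))"
```

```text
time: 4.98
tool_pos: [0.5574, 0.3365, 0.1892]
tool_rot: [-0.002, -0.006, 1.0, -0.001]
contact_force: [0.4, -0.3, -0.2]
gripper_width: 0.399
[0.55741377 0.33650332 0.18918183] [ 0.429  0.143  1.587 -0.     1.415 -1.154] 4.9833
inner_knob 0.79 [285.7, 172.6, 336.0, 239.1] 309.6918869644485 201.99817684594348
ring_tab 0.92 [258.8, 148.3, 362.0, 245.2] 308.9793770139635 193.34027926960258
```

View pics/w3c.png

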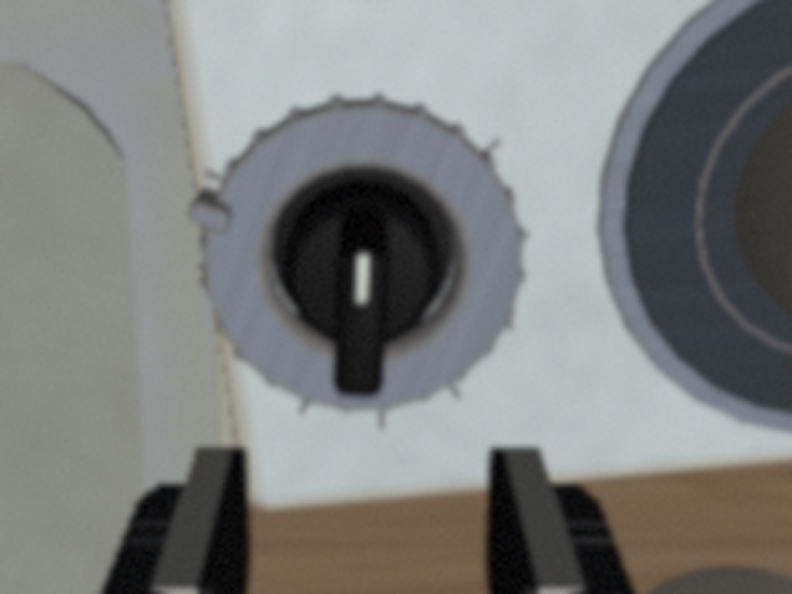

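View pics/w3.png

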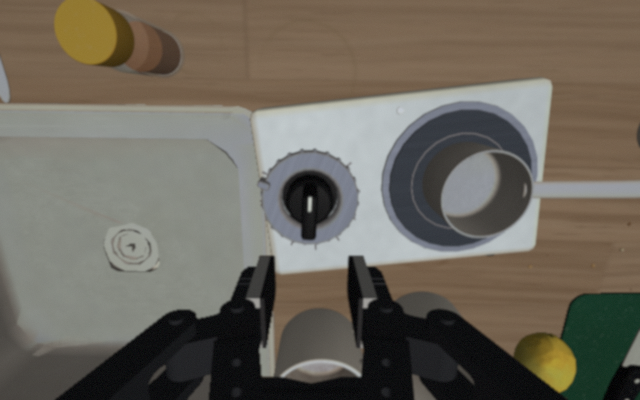

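Run:
```python
from h import *
import pickle
s2,c2=pickle.load(open("pics/w2.pkl","rb"));s,c=pickle.load(open("pics/w3.pkl","rb"))
g=lambda x,y:(200+x/3.3-.35,60+y/3.3-.35)
k=lambda x,y:(200+x/3.3-.35,120+y/3.3-.35)
print("tag ends", tri([(c2,*g(310,198)),(c,*k(358,304))]),tri([(c2,*g(352,216)),(c,*k(363,252))]))
print("tag alt", tri([(c2,*g(310,198)),(c,*k(363,252))]),tri([(c2,*g(352,216)),(c,*k(358,304))]))
print("tab", tri([(c2,*g(276,312)),(c,*k(210,212))]))
for z in(.114,):
  print(atz(c,*k(359,390),z),atz(c,*k(337,385),z),atz(c,*k(382,385),z),atz(c,*k(358,304),z),atz(c,*k(363,252),z))
print("ring",atz(c,*k(363,252),.071),"skirt",atz(c,*k(364,263),.08))
```

```text
tag ends [0.5436747  0.33668591 0.14184692] [0.55348464 0.33430161 0.07907364]
tag alt [0.54280221 0.33580436 0.113165  ] [0.55327899 0.33545653 0.11520266]
tab [0.54504443 0.29975106 0.07299262]
[0.57322142 0.33562832 0.114     ] [0.57212819 0.33092504 0.114     ] [0.57199333 0.34051952 0.114     ] [0.55376631 0.33521191 0.114     ] [0.54246164 0.33611879 0.114     ]
ring [0.55532691 0.3360095  0.071     ] skirt [0.55535819 0.33630224 0.08      ]
```

```bash
python3 -m creep '[[0,0,0,0,0,0.025,0.35],[0,0,0,0,0,0.025,0.35],[0,0,0,0,0,0.02,0.35],[0,0,0,0,-0.0005,0.015,0.35],[0,0,0,0,0,0.01,0.35],[0,0,0,0,0,0,0.35],[0,0,0,0,0,0,0.35]]'
python3 look.py 4
```

```text
time: 5.72
tool_pos: [0.5588, 0.3361, 0.0968]
tool_rot: [0.0, -0.005, 1.0, 0.0]
contact_force: [-0.5, 1.3, 0.5]
gripper_width: 0.353
[0.55880646 0.33612925 0.09681249] [ 0.428  0.227  1.653 -0.     1.26  -1.154] 5.7167
```

View pics/w4.png

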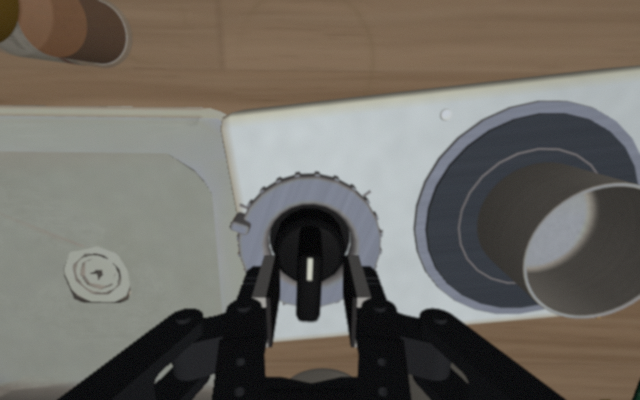

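Bar (x 298–320) is centred between the fingers (272 and 347), and the tab at (238,222) is clear of them. A little lower, then close.

```bash
python3 -m creep '[[0,0,0,0.0015,0,0.004,0.35],[0,0,0,0,0,0,0.2],[0,0,0,0,0,0,0.1],[0,0,0,0,0,0,0.05],[0,0,0,0,0,0,0],[0,0,0,0,0,0,0],[0,0,0,0,0,0,0],[0,0,0,0,0,0,0]]'
python3 look.py 5;python3 -c "
from plant import manip
s=manip.state();print(s['contact_force'],s['ft_torque'],s['gripper_width'])"
```

```text
time: 6.43
tool_pos: [0.5572, 0.3355, 0.093]
tool_rot: [0.0, -0.006, 1.0, -0.001]
contact_force: [0.5, -4.8, 2.3]
gripper_width: 0.111
[0.55723665 0.33547766 0.09297788] [ 0.428  0.228  1.659 -0.002  1.254 -1.153] 6.4333
[ 0.03023928 -5.29933328  2.49013592] [-0.85298144  0.05887253 -0.01621154] 0.1175671696338459
```

View pics/w5.png

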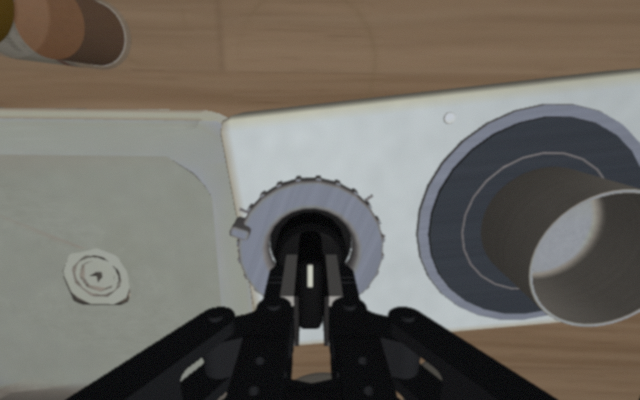

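```bash
cat > st.py <<'E'
from plant import manip
import numpy as np
from h import rot
s=manip.state();x=rot(s["tool_rot"]).as_matrix()
t=s["ft_torque"]
print("t",round(s["time"],2),"pos",(s["tool_pos"]*1000).round(2),"F",s["contact_force"].round(2),"T",t.round(3),"yaw",round(np.degrees(np.arctan2(x[1,0],x[0,0]))%360,2),"w",round(s["gripper_width"],3))
E
python3 -m creep '[[0,0,0,0,-0.0006,0.0005,0],[0,0,0,0,0,0,0]]' >/dev/null; python3 st.py
python3 -m creep '[[0,0,0,0,0,0.0006,0],[0,0,0,0,0,0,0]]'>/dev/null; python3 st.py
```

```text
t 6.65 pos [557.23 335.42  92.68] F [-0.31 -4.08  4.69] T [-0.817  0.12  -0.008] yaw 180.65 w 0.112
t 6.82 pos [557.26 335.5   92.49] F [-2.6  -5.77  5.78] T [-1.03   0.229 -0.027] yaw 180.66 w 0.115
```

```bash
for i in 1 2 3; do python3 -m creep '[[0,0,0,0,0,0,0],[0,0,0,0,0,0,0]]' >/dev/null; python3 st.py; done
python3 -m creep '[[0,0,0,0,-0.0006,0,0],[0,0,0,0,0,0,0]]'>/dev/null; python3 st.py
```

```text
t 6.98 pos [557.24 335.47  92.47] F [-1.75 -5.88  6.66] T [-0.914  0.298 -0.043] yaw 180.66 w 0.112
t 7.15 pos [557.24 335.48  92.48] F [-1.57 -5.54  5.67] T [-0.986  0.275 -0.083] yaw 180.67 w 0.111
t 7.32 pos [557.24 335.46  92.46] F [-1.76 -5.55  5.73] T [-0.949  0.199 -0.016] yaw 180.66 w 0.115
t 7.48 pos [557.22 335.37  92.46] F [-1.45 -3.72  6.45] T [-0.62   0.31  -0.031] yaw 180.66 w 0.115
```

```bash
python3 -m creep '[[0,0,0,-0.0004,-0.0012,0.0003,0],[0,0,0,0,0,0,0]]' >/dev/null; python3 st.py
python3 -m creep '[[0,0,2,0,0,0,0],[0,0,0,0,0,0,0]]'>/dev/null; python3 st.py
python3 -m creep '[[0,0,2,0,0,0,0],[0,0,0,0,0,0,0]]'>/dev/null; python3 st.py
```

```text
t 7.65 pos [557.34 335.17  92.48] F [-2.21 -1.4   6.88] T [-0.111  0.477  0.004] yaw 180.66 w 0.113
t 7.82 pos [557.31 335.22  92.46] F [-3.55 -0.4   7.02] T [-0.197  0.502 -0.058] yaw 178.61 w 0.109
t 7.98 pos [557.32 335.28  92.47] F [-2.64 -1.69  6.19] T [-0.18   0.476 -0.049] yaw 176.61 w 0.113
```

```bash
cat > g.py <<'E'
import sys
exec(open("st.py").read())
z=s["tool_pos"][2]*1000
sys.exit(1 if z<float(sys.argv[1]) or abs(t[2])>.2 or s["contact_force"][2]>11 or s["contact_force"][2]<4.3 else 0)
E
python3 -m creep '[[0,0,2,0.0008,0,0,0],[0,0,2,0,0,0,0]]'>/dev/null; python3 g.py 92.1 &&
python3 -m creep '[[0,0,2,0,0,0,0],[0,0,2,0,0,0,0]]'>/dev/null; python3 g.py 92.1 &&
python3 -m creep '[[0,0,2,0,0,0,0],[0,0,2,0,0,0,0]]'>/dev/null; python3 g.py 92.1
```

```text
t 8.15 pos [557.2  335.37  92.47] F [ 0.29 -1.21  5.28] T [-0.137  0.036  0.068] yaw 172.6 w 0.109
t 8.32 pos [557.25 335.42  92.47] F [ 0.11 -0.62  4.47] T [0.063 0.064 0.066] yaw 168.58 w 0.111
t 8.48 pos [557.27 335.49  92.49] F [-0.38 -0.18  4.69] T [-0.048  0.015  0.076] yaw 164.58 w 0.112
```

```bash
python3 -m creep '[[0,0,1,0,0,0.0006,0],[0,0,0,0,0,0,0]]'>/dev/null; python3 g.py 92.1 
python3 -m creep '[[0,0,1,0,0,0.0004,0],[0,0,0,0,0,0,0]]'>/dev/null; python3 g.py 92.1
```

```text
t 8.65 pos [557.33 335.5   92.4 ] F [-0.72 -0.39  6.57] T [-0.154  0.25  -0.046] yaw 163.63 w 0.115
t 8.82 pos [557.36 335.52  92.35] F [-2.7  -0.8   8.34] T [-0.135  0.305 -0.058] yaw 162.64 w 0.113
```

```bash
python3 -m creep '[[0,0,2,0.0002,0,0,0],[0,0,2,0,0,0,0]]'>/dev/null; python3 g.py 92.0 &&
python3 -m creep '[[0,0,2,0,0,0,0],[0,0,2,0,0,0,0]]'>/dev/null; python3 g.py 92.0 &&
python3 -m creep '[[0,0,2,0,0,0,0],[0,0,2,0,0,0,0]]'>/dev/null; python3 g.py 92.0 &&
python3 -m creep '[[0,0,2,0,0,0,0],[0,0,2,0,0,0,0]]'>/dev/null; python3 g.py 92.0
```

```text
t 8.98 pos [557.39 335.63  92.36] F [-0.58 -0.99  6.94] T [-0.069  0.093  0.103] yaw 158.59 w 0.109
t 9.15 pos [557.42 335.68  92.39] F [-1.8  -0.59  8.05] T [-0.126  0.148  0.069] yaw 154.59 w 0.111
t 9.32 pos [557.45 335.73  92.38] F [-1.27 -0.2   7.27] T [-0.007  0.068  0.023] yaw 150.59 w 0.116
t 9.48 pos [557.49 335.77  92.35] F [-1.4  -0.23  7.55] T [-0.004  0.044  0.088] yaw 146.59 w 0.112
```

```bash
python3 -m creep '[[0,0,2,0,0,0,0],[0,0,2,0,0,0,0]]'>/dev/null; python3 g.py 92.0 &&
python3 -m creep '[[0,0,2,0,0,0,0],[0,0,2,0,0,0,0]]'>/dev/null; python3 g.py 92.0 &&
python3 -m creep '[[0,0,2,0,0,0,0],[0,0,2,0,0,0,0]]'>/dev/null; python3 g.py 92.0 &&
python3 -m creep '[[0,0,2,0,0,0,0],[0,0,2,0,0,0,0]]'>/dev/null; python3 g.py 92.0
```

```text
t 9.65 pos [557.55 335.85  92.37] F [-0.68  0.27  7.04] T [0.024 0.037 0.099] yaw 142.59 w 0.113
t 9.82 pos [557.6  335.91  92.35] F [-0.69 -0.02  8.05] T [-0.041 -0.03   0.12 ] yaw 138.59 w 0.116
t 9.98 pos [557.66 335.91  92.35] F [-0.05 -0.12  7.3 ] T [ 0.056 -0.046  0.054] yaw 134.59 w 0.109
t 10.15 pos [557.73 335.97  92.38] F [0.8  0.46 6.13] T [ 0.042 -0.127  0.101] yaw 130.59 w 0.118
```

```bash
python3 -m creep '[[0,0,2,0,0,0,0],[0,0,2,0,0,0,0]]'>/dev/null; python3 g.py 92.0 &&
python3 -m creep '[[0,0,2,0,0,0,0],[0,0,2,0,0,0,0]]'>/dev/null; python3 g.py 92.0 &&
python3 -m creep '[[0,0,2,0,0,0,0],[0,0,2,0,0,0,0]]'>/dev/null; python3 g.py 92.0 &&
python3 -m creep '[[0,0,2,0,0,0,0],[0,0,2,0,0,0,0]]'>/dev/null; python3 g.py 92.0
```

```text
t 10.32 pos [557.77 335.98  92.34] F [-0.4   0.09  7.1 ] T [ 0.059 -0.138  0.122] yaw 126.59 w 0.11
t 10.48 pos [557.87 335.98  92.33] F [1.12 1.24 5.24] T [ 0.071 -0.145  0.044] yaw 122.59 w 0.114
t 10.65 pos [557.93 335.97  92.13] F [1.73 0.89 4.47] T [ 0.115 -0.314  0.016] yaw 118.58 w 0.113
t 10.82 pos [557.97 335.94  91.66] F [4.01 2.81 2.41] T [ 0.222 -0.564  0.058] yaw 114.58 w 0.111
```

It started sinking around yaw 119°. Pressing down without turning now.

```bash
python3 -m creep '[[0,0,0,0.0002,0.0008,0.0008,0],[0,0,0,0,0,0,0]]'>/dev/null; python3 st.py
python3 -m creep '[[0,0,0,0,0,0.0006,0],[0,0,0,0,0,0,0]]'>/dev/null; python3 st.py
```

```text
t 10.98 pos [558.04 335.99  90.55] F [1.11 1.56 5.24] T [ 0.221 -0.312 -0.091] yaw 114.71 w 0.109
t 11.15 pos [558.02 336.01  90.15] F [1.48 1.7  5.26] T [ 0.282 -0.275 -0.136] yaw 114.7 w 0.113
```

```bash
python3 -m creep '[[0,0,0,0,0.0004,0.0008,0],[0,0,0,0,0,0,0]]'>/dev/null; python3 st.py
python3 -m creep '[[0,0,0,0,0,0.0008,0],[0,0,0,0,0,0.0005,0]]'>/dev/null; python3 st.py
```

```text
t 11.32 pos [558.07 336.03  89.43] F [0.1  1.78 7.63] T [ 0.127 -0.044 -0.092] yaw 114.7 w 0.115
t 11.48 pos [558.1  336.1   88.62] F [-0.99 -0.08 10.29] T [-0.045  0.286 -0.166] yaw 114.69 w 0.117
```

```bash
python3 -m creep '[[0,0,1,0,0,0,0],[0,0,0,0,0,0,0]]'>/dev/null; python3 st.py
python3 -m creep '[[0,0,1,0,0,0,0],[0,0,0,0,0,0,0]]'>/dev/null; python3 st.py
```

```text
t 11.65 pos [558.11 336.02  88.03] F [-0.11  0.88  6.72] T [ 0.189 -0.14  -0.168] yaw 113.67 w 0.116
t 11.82 pos [558.09 335.97  87.42] F [1.39 2.6  3.66] T [ 0.411 -0.407 -0.102] yaw 112.68 w 0.118
```

```bash
python3 -m creep '[[0,0,1,0,0.0004,0.0006,0],[0,0,0,0,0,0.0004,0]]'>/dev/null; python3 st.py
python3 -m creep '[[0,0,0.5,0,0,0.0006,0],[0,0,0,0,0,0.0006,0]]'>/dev/null; python3 st.py
python3 -m creep '[[0,0,0,0,0,0.0006,0],[0,0,0,0,0,0.0006,0]]'>/dev/null; python3 st.py
```

```text
t 11.98 pos [558.08 335.88  85.58] F [2.83 3.7  2.49] T [ 0.83  -0.688  0.054] yaw 111.65 w 0.117
t 12.15 pos [558.09 335.86  84.31] F [3.26 5.21 1.49] T [ 0.866 -0.649  0.017] yaw 111.16 w 0.113
t 12.32 pos [558.12 335.86  83.12] F [2.48 4.74 1.68] T [ 0.937 -0.681  0.035] yaw 111.17 w 0.112
```

```bash
python3 -m creep '[[0,0,0,0.0006,0.0008,0.0006,0],[0,0,0,0,0,0.0006,0]]'>/dev/null; python3 st.py
python3 -m creep '[[0,0,0,0,0,0.0005,0],[0,0,0,0,0,0,0]]'>/dev/null; python3 st.py
```

```text
t 12.48 pos [558.17 335.98  81.52] F [1.54 2.45 3.16] T [ 0.635 -0.571  0.037] yaw 111.17 w 0.115
t 12.65 pos [558.16 335.97  81.27] F [1.89 3.58 2.9 ] T [ 0.667 -0.509  0.062] yaw 111.17 w 0.114
```

```bash
python3 -m creep '[[0,0,0,0.0003,0.0003,0.0006,0],[0,0,0,0,0,0,0]]'>/dev/null; python3 st.py
python3 -m creep '[[0,0,0,0,0,0.0006,0],[0,0,0,0,0,0,0]]'>/dev/null; python3 st.py
```

```text
t 12.82 pos [558.23 336.07  81.08] F [0.77 2.04 4.57] T [ 0.403 -0.21  -0.033] yaw 111.17 w 0.11
t 12.98 pos [558.24 336.12  80.95] F [-0.63  1.95  6.73] T [ 0.338 -0.061 -0.067] yaw 111.17 w 0.117
```

```bash
python3 -m creep '[[0,0,-1.5,0,0,0,0],[0,0,-1.5,0,0,0,0]]'>/dev/null; python3 g.py 80.4 &&
python3 -m creep '[[0,0,-2,0,0,0,0],[0,0,-2,0,0,0,0]]'>/dev/null; python3 g.py 80.4 &&
python3 -m creep '[[0,0,-2,0,0,0,0],[0,0,-2,0,0,0,0]]'>/dev/null; python3 g.py 80.4 &&
python3 -m creep '[[0,0,-2,0,0,0,0],[0,0,-2,0,0,0,0]]'>/dev/null; python3 g.py 80.4
```

```text
t 13.15 pos [558.17 336.1   80.94] F [-0.52  1.97  8.4 ] T [ 0.337  0.004 -0.047] yaw 114.23 w 0.113
t 13.32 pos [558.12 336.06  80.96] F [-0.86  1.58  7.4 ] T [ 0.32   0.066 -0.103] yaw 118.25 w 0.111
t 13.48 pos [558.07 336.02  80.85] F [-0.84  1.2   5.32] T [ 0.378 -0.135 -0.002] yaw 122.26 w 0.111
t 13.65 pos [557.97 335.99  80.53] F [0.25 1.59 4.76] T [ 0.461 -0.141 -0.018] yaw 126.26 w 0.111
```

```bash
python3 look.py 6
```

```text
[0.55796801 0.33599055 0.08053434] [ 0.428  0.245  1.663  0.     1.235 -0.205] 13.65
```

View pics/w6.png

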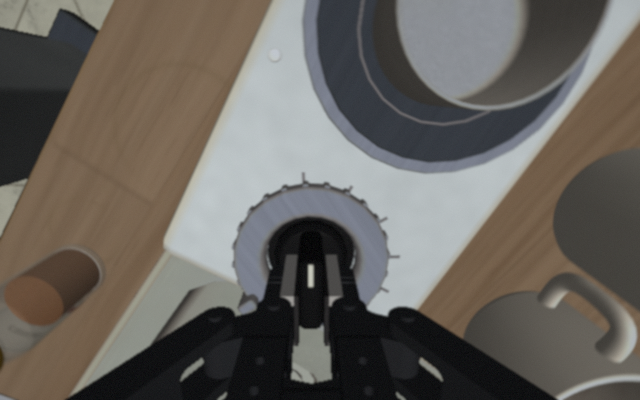

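Knob is gripped and turned, ring tab still in place at (248,302), skirt sunk into the ring. Keep turning anticlockwise, pressing gently.

```bash
python3 -m creep '[[0,0,-2,0,0,0.0005,0],[0,0,-2,0,0,0,0]]'>/dev/null; python3 g.py 79.8 &&
python3 -m creep '[[0,0,-2,0,0,0,0],[0,0,-2,0,0,0,0]]'>/dev/null; python3 g.py 79.8 &&
python3 -m creep '[[0,0,-2,0,0,0,0],[0,0,-2,0,0,0,0]]'>/dev/null; python3 g.py 79.8
```

```text
t 13.87 pos [557.89 335.92  79.57] F [0.78 2.71 3.  ] T [ 0.487 -0.236  0.002] yaw 130.22 w 0.11
t 13.87 pos [557.89 335.92  79.57] F [0.78 2.71 3.  ] T [ 0.487 -0.236  0.002] yaw 130.22 w 0.11
t 13.87 pos [557.89 335.92  79.57] F [0.78 2.71 3.  ] T [ 0.487 -0.236  0.002] yaw 130.22 w 0.11
```

```bash
python3 -m creep '[[0,0,0,0,0.0004,0.0006,0],[0,0,0,0,0,0,0]]'>/dev/null; python3 st.py
python3 -m creep '[[0,0,-1,0,0,0.0006,0],[0,0,-1,0,0,0,0]]'>/dev/null; python3 st.py
```

```text
t 14.03 pos [557.96 335.97  78.87] F [-0.94  0.81  5.  ] T [0.362 0.067 0.104] yaw 130.11 w 0.114
t 14.2 pos [557.92 335.98  78.04] F [-1.12  0.71  3.77] T [ 0.27  -0.044  0.001] yaw 132.15 w 0.114
```

```bash
python3 -m creep '[[0,0,-1.5,0,0,0.0006,0],[0,0,-1.5,0,0,0.0003,0]]'>/dev/null; python3 st.py
python3 -m creep '[[0,0,-1.5,0,0,0.0005,0],[0,0,-1.5,0,0,0.0003,0]]'>/dev/null; python3 st.py
```

```text
t 14.37 pos [557.94 335.94  77.7 ] F [-2.22  0.66  8.61] T [ 0.149  0.379 -0.035] yaw 135.18 w 0.115
t 14.53 pos [557.95 335.99  77.66] F [-4.1  -0.43 12.28] T [-0.042  0.68  -0.101] yaw 138.18 w 0.11
```

```bash
python3 -m creep '[[0,0,-1.5,0.0006,0.0006,-0.001,0],[0,0,-1.5,0,0,0,0]]'>/dev/null; python3 st.py
python3 -m creep '[[0,0,-2,0,0,0,0],[0,0,-2,0,0,0,0]]'>/dev/null; python3 st.py
python3 look.py 7
```

```text
t 14.7 pos [557.85 336.02  77.71] F [-3.12 -2.05  7.03] T [-0.276  0.306 -0.035] yaw 141.19 w 0.115
t 14.87 pos [557.79 335.99  77.71] F [-2.17 -2.09  6.28] T [-0.266  0.354 -0.069] yaw 145.2 w 0.115
[0.55778742 0.33599308 0.07770867] [ 0.429  0.249  1.662 -0.002  1.234 -0.534] 14.8667
```

View pics/w7.png

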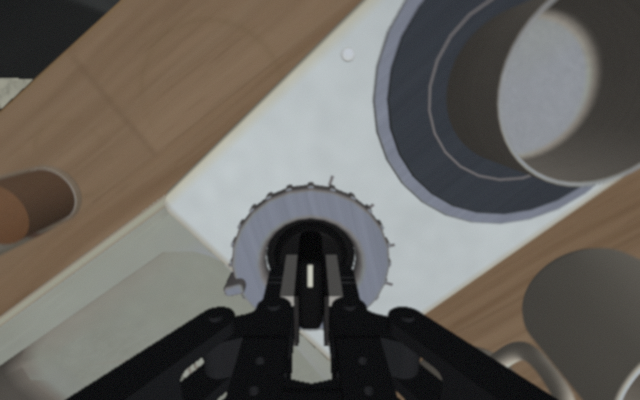

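```bash
python3 -m creep '[[0,0,0,0.0003,-0.0008,-0.0012,0],[0,0,0,0,0,0,0]]'>/dev/null; python3 st.py
python3 -m creep '[[0,0,0,0,0,0,0.28],[0,0,0,0,0,0,0.28],[0,0,0,0,0,0,0.28],[0,0,0,0,0,0,0.28],[0,0,0,0,0,0,0.28]]'>/dev/null; python3 st.py
python3 look.py 8
```

```text
t 15.08 pos [557.54 335.86  77.84] F [ 2.24  1.01 -0.34] T [ 0.117 -0.462  0.004] yaw 145.12 w 0.115
t 15.5 pos [557.54 336.63  78.59] F [-0.2  -0.35  0.04] T [ 0.001  0.014 -0.041] yaw 145.16 w 0.278
[0.55753503 0.33662811 0.07859465] [ 0.429  0.247  1.664 -0.     1.232 -0.534] 15.5
```

View pics/w8.png

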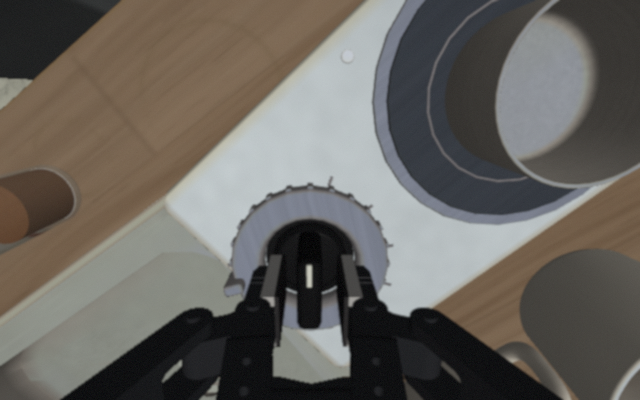

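Fingers (277 and 345) stand clear of the bar and the forces are zero. Lifting straight off.

```bash
python3 -m creep '[[0,0,0,0,0,-0.005,0.28],[0,0,0,0,0,-0.01,0.28],[0,0,0,0,0,-0.015,0.28],[0,0,0,0,0,-0.02,0.3],[0,0,0,0,0,-0.03,0.35],[0,0,0,0,0,-0.03,0.4],[0,0,0,0,0,0,0.4],[0,0,0,0,0,0,0.4]]'; python3 look.py 9 inner_knob ring_tab
python3 -m creep '[[0,0,0,-0.035,0,0,0.4],[0,0,0,-0.035,0,0,0.4],[0,0,0,0,0,0,0.4],[0,0,0,0,0,0,0.4]]' >/dev/null; python3 look.py 10 inner_knob ring_tab
python3 -c "
import cv2
for k,y in((9,120),(10,60)):
  im=cv2.imread(f'pics/w{k}.png');cv2.imwrite(f'pics/w{k}c.png',cv2.resize(im[y:y+180,200:440],None,fx=3.3,fy=3.3,interpolation=cv2.INTER_CUBIC))"
```

```text
time: 16.22
tool_pos: [0.5599, 0.3378, 0.1945]
tool_rot: [0.003, 0.299, 0.954, 0.003]
contact_force: [-0.5, -0.2, -0.4]
gripper_width: 0.401
[0.5598817  0.33775547 0.19451689] [ 0.429  0.138  1.584  0.     1.411 -0.534] 16.2167
inner_knob 0.62 [283.9, 172.6, 330.7, 226.2] 306.3400954653938 193.8162291169451
ring_tab 0.78 [254.3, 141.8, 354.7, 241.5] 305.9223078525307 191.63174338679443
[0.61549216 0.29534505 0.18694785] [ 0.338  0.216  1.508  0.     1.42  -0.622] 16.7
inner_knob 0.73 [287.6, 84.8, 338.9, 136.8] 311.4653179190751 108.52842003853564
ring_tab 0.83 [255.2, 47.7, 366.9, 164.7] 311.0463948889565 106.32324307879526
```

View pics/w9c.png

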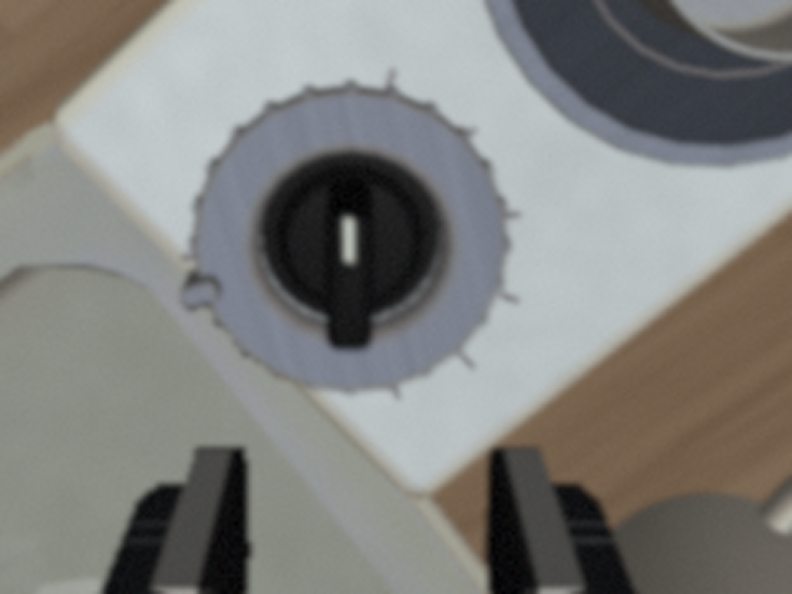

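View pics/w10c.png

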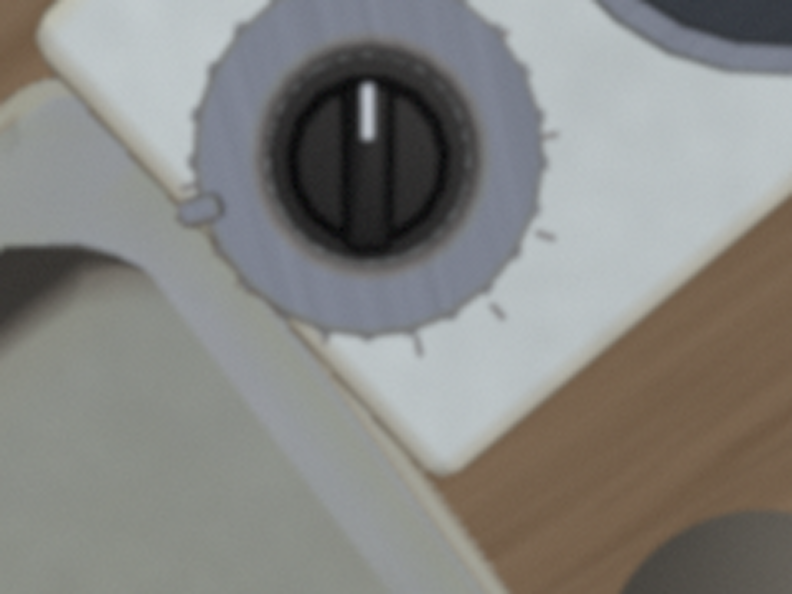

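Run:
```python
from h import *
import pickle
a=pickle.load(open("pics/w9.pkl","rb"))[1];b=pickle.load(open("pics/w10.pkl","rb"))[1]
A=lambda x,y:(200+x/3.3-.35,120+y/3.3-.35)
B=lambda x,y:(200+x/3.3-.35,60+y/3.3-.35)
print("tag",tri([(a,*A(348,214)),(b,*B(368,81))]),tri([(a,*A(349,265)),(b,*B(368,142))]))
print("tab",tri([(a,*A(201,293)),(b,*B(200,211))]),atz(a,*A(201,293),.078),atz(b,*B(200,211),.078))
s2,c2=pickle.load(open("pics/w2.pkl","rb"));s,c=pickle.load(open("pics/w3.pkl","rb"))
print("before",atz(c2,*B(276,312),.078),atz(c,*A(210,212),.078))
```

```text
tag [0.5443987  0.3453947  0.09776015] [0.55385177 0.33891851 0.09919099]
tab [0.54500333 0.29927427 0.073968  ] [0.54421613 0.30060306 0.078     ] [0.54506228 0.29993293 0.078     ]
before [0.544975  0.3013977 0.078    ] [0.54387758 0.29979664 0.078     ]
```

Top of the grip now triangulates to z ≈ 98.5 mm, which is home, and the tab agrees with its earlier place within about 1 mm. Handing in.

```bash
python3 st.py; python3 -c "
from plant import manip
print(manip.job_done())"
```

```text
t 16.85 pos [614.23 297.06 187.76] F [-0.3  -0.59 -0.29] T [-0.    -0.038 -0.019] yaw 145.19 w 0.4
the job is handed in; nothing more can be done
None
```

The inner knob is locked home, and I handed the job in at about 17 s. No verdict was reported.

**What I did:** I gripped the bar and pressed with about 5–8 N while turning it clockwise. It began to sink after about 60°, and I pressed it to the bottom of the slot. I then turned it back anticlockwise, still pressing, until it dropped home. I eased the force off, opened the fingers and lifted clear.

**Last checks:**
- **Knob:** the top of the grip measured from two views at z ≈ 97.8–99.2 mm, against 98.5 mm expected at home and 113–115 mm measured before.
- **Ring:** the tab was within about 1–2 mm of where it began, which is as fine as the pictures can measure; the limit is 3 mm.
- **Contact:** the force on the tool was near zero with the arm clear, so nothing was being touched.
- **Pan, jar and lemon:** I never came near them, but I did not measure their positions again at the end.

**Where it differed from plan:**
- The press briefly reached 10.3 N when the lug caught the slot's anticlockwise edge. I turned about 3.5° further clockwise to free it.
- It reached 12.3 N as the knob bottomed at home. Both peaks were above the 8 N meant for pressing but well under the 25 N limit.
- I felt the final drop from the slot as about 3.3 mm, against the stated 4 mm.

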